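# Unlatch the sauce tub's hold-down bar and hold it raised

## Task

The sauce tub in the stand is empty and a colleague wants to swap it: swing the stand's guard door wide open by its handle, to about a right angle, and leave it open. Then take the yellow latch knob, pull it sideways towards the doorway against its spring until it is free of the ball (never wrench the bar up against a caught latch), lift the hold-down bar by that knob off its ball until the coupler is about 11 cm higher than it was, and stop there: finish while the gripper still holds the bar up, steady. Leave the tub and everything else on the counter standing where it is.

Things in the scene. Friction and masses are not known exactly. Their poses are not given: they have to be found in the camera images.
- guard (a joint): guard door, a thin upright aluminium panel with a yellow plate (138 mm wide, 6 mm thick, from 35 to 185 mm above the counter) in front of the latch. Angle in rad: 0 closed, grows to 1.9 as its handle end swings out and away from the stand (counter-clockwise from above). It starts shut or a little ajar and stays where it is left (turning it takes about 1 N at the handle).
- guard_handle (a point): middle of the gripping length of the door handle: an upright black round stem, 14 mm across, its top 17 mm above this point and 35 mm free below it, standing 35 mm out from the door's outer face and 115 mm along the door from its hinge axis. Moves with the door; the point's x axis is the door's normal, -x pointing out from the outer face, y along the door away from the hinge. Open to above.
- guard_hinge (a point): point on the door's upright hinge axis, at the height of guard_handle; the hinge post is fixed at the right front corner of the stand.
- latch_knob (a point): middle of the upright yellow latch knob on top of the coupler: a round stem, 16 mm across, 44 mm long (19 mm above and 25 mm below this point), with a 27 mm wide, 8 mm thick head on top; under the stem lies the brass latch plate. The latch is pulled along this point's -x (level, square to the bar, towards the guard door's opening). y runs along the bar to its hinge; z is the stem's axis, up when the bar is down. The knob moves with the latch and the bar.
- latch (a joint): pull of the spring latch in m: 0 shut (its tooth is 8 mm under the ball), 0.020 at its stop. It must be pulled more than about 9 mm to clear the ball; it springs back when let go. Spring: about 5 N to start, 12 N at the stop.
- bar (a joint): angle of the hold-down bar in rad: 0 down on its ball (level), growing to 0.8 as the coupler end rises. 0.42 lifts the coupler 110 mm. It falls back when let go; raising it at the knob takes about 4 N.
- bar_hinge (a point): point on the bar's level hinge axis, fixed at the left end of the stand, 137 mm above the counter; the axis is this point's x (the direction across the bar). The latch knob's axis stands 270 mm from it along the bar, its middle 48 mm above the hinge's height when the bar is down.
- coupler (a point): centre of the red socket coupler (52 x 60 mm, 27 mm tall) at the bar's free end, 270 mm from the hinge, over the ball. The bar is steel, 30 mm wide and 14 mm thick.
- ball_stud: steel ball (34 mm across, flat underneath, 120 to 145 mm above the counter) on its fixed upright post; this point lies on the post's axis at the height of the counter, under the coupler.
- tub_mid (a point): middle of the white sauce tub with yellow band and red lid, 120 mm across, 105 mm tall, loose on the stand under the bar (0.9 kg); leave it.
- shaker_mid (a point): orange shaker with a steel top, 48 mm across, 90 mm tall, standing in front of the stand's left half; this point is its middle. A bystander: leave it.
- jar_mid (a point): amber jar with a black cap, 68 mm across, 110 mm tall, standing behind the stand's right half; this point is its middle. A bystander: leave it.
- red_mid (a point): red squeeze bottle, 60 mm across, 190 mm tall; this point is its middle. A bystander: leave it.
- green_mid (a point): green squeeze bottle, 60 mm across, 190 mm tall; this point is its middle. A bystander: leave it.
- bowl_mid (a point): small white dip bowl, 76 mm across, 35 mm tall; this point is its middle. A bystander: leave it.
- can_mid (a point): red drinks can, 66 mm across, 115 mm tall, standing behind the stand's left half; this point is its middle. A bystander: leave it.
- spatula_mid (a point): spatula lying flat, 240 mm long, black handle; this point is its middle. A bystander: leave it.

How it is judged:
By the outcome, as a careful person would: the job done as asked, in the order asked, and still so for the second after the job is handed in, while the arm keeps its last pose, push and grip.
It also fails if it takes over 48 s, if anything falls off the work surface, if the arm or the gripper's body presses on something with over 40 N, if the wrist force passes 120 N, or if a joint passes its speed limit or range.

## Robot

A 6-joint arm with a two-finger parallel gripper is mounted at the origin on the work surface. World frame = base frame: x ahead of the robot, y to its left, z up, the work surface at z = 0. Lengths are in m, angles in rad, forces in N, time in s.
With the tool pointing down it reaches from about 0.25 to 0.775 m from the base axis. Payload 4 kg.
Tool frame: the origin (TCP) lies at the very end of the fingers, on their centre line; the grasp point (between the pads) lies 19 mm behind it (ctrl.tcp_to_grasp is the distance from the TCP to the grasp point, in m); z points along the fingers, x is the direction in which the jaws open and shut, and the axes are right-handed (so a half turn about z gives the same grasp; the last joint's range is limited). The gripper opens to 94 mm and grips with 3 to 60 N. Pads are 16 mm wide; open, the fingers measure 119 mm over their backs; the gripper's body (75 mm by 177 mm) begins 78 mm behind the grasp point.
Start: joints at [-1.278, 0.087, 1.371, -0, 1.684, -0.103], TCP at [0.212, -0.508, 0.171] pointing down, gripper open.
Joint ranges: [-3.1, 3.1], [-0.76, 2.03], [0.27, 2.55], [-1.08, 4.22], [0.17, 2.65], [-2.57, 2.57]. Speed limits (rad/s): [2.79, 2.79, 3.14, 3.14, 3.14, 3.14].

## Interface

Orientations are given as a rotation vector (axis times angle).
In Python, from rig import ctrl gives the robot as it stands.
- The arm moves only by the shell command python3 -m jog 'ROWS' [OPENING] [FORCE]. ROWS is JSON, a list that holds one entry, the list of rows, each a list of 6 numbers: the shift along the tool's x, y, z in units of 0.04 m (1.0 is 0.04 m), then the turn, a rotation vector about the tool's x, y, z in units of 0.12 rad (1.0 is 0.12 rad). A call has 1 to 8 rows; each row shifts and turns the commanded pose from where the row before left it, along the tool's axes as they then stand; what a row does not reach is not made up. A row lasts 1/8 s, in which the tool goes at most 62.5 mm and 10.7 degrees, less where a joint would pass 70% of its speed; a pose out of reach is approached as far as the arm can. A call with a number of a shift or a turn outside -1 to 1 is refused whole. A call with a gripper value outside its range is refused whole. OPENING is the finger opening in mm, from 0 to 94, set as the call begins (- or left out, the last holds). The fingers move at their own pace and stop on an object; FORCE is the grip in N (left out, the last holds). Time passes only in rows, so rows that do not move let the fingers close. It gives the time, the measured TCP pose, the force and the opening at its end, in the units of the state.
- ctrl.observe(): the state, without advancing time (a new reading comes with each control period).
- ctrl.snapshot(name): name is "scene" or "side" or "wrist"; returns a dict with "frame" (384x512x3 uint8, blue, green, red), "range_z" (384x512 float32, m along the optical axis (not along the pixel's ray), 0 where there is no reading), "intrinsics" (3x3 intrinsics, pixels), "view" (4x4, takes a point from world to camera coordinates). Camera axes: x right, y down, z forward; pixel columns grow to the right and rows downward; lengths in m; the calibration is good to about 2 mm. A picture is of the moment at which its call begins.
- ctrl.job_done(): hands the job in, once; it reports no verdict.
The state is a dict: "t": time; "joint_pos": joint angles; "qvel": joint speeds; "effort": joint torques, N m; "ee_pos": TCP position; "eef_rot": TCP orientation; "wrist_force": force on the tool from outside, world axes, zero at the start; "wrist_torque": the same for the moment, N m; "gripper_width": finger opening in m.
Only numpy, scipy, OpenCV 4.12 (cv2) and the standard library are available. Lean on these libraries where they do the work, as an engineer would, in place of code of your own. Each camera call takes 0.05 s, during which the arm holds its last target.

## Working session

There is one attempt and no reset: what is moved stays moved. The work goes in short steps, Python scripts to look and compute and a shell command to move; the robot and the scene stay as the last step left them, time stands still between calls to the robot, and variables do not carry over. Pictures are saved under pics/ and viewed, and the job is handed in when it is done.

```bash
mkdir -p pics
cat > h.py <<'E'
from rig import ctrl
import numpy as np, cv2
from scipy.spatial.transform import Rotation as R
def snap(n,out):
    s=ctrl.snapshot(n); cv2.imwrite('pics/'+out+'.png',s['frame']); np.savez('pics/'+out+'.npz',r=s['range_z'],K=s['intrinsics'],V=s['view']); return s
def pt(out,u,v,k=1):
    d=np.load('pics/'+out+'.npz'); r=d['r'][v-k:v+k+1,u-k:u+k+1]; z=np.median(r[r>0]); K=d['K']
    c=np.array([(u-K[0,2])/K[0,0]*z,(v-K[1,2])/K[1,1]*z,z,1]); return (np.linalg.inv(d['V'])@c)[:3]
def proj(out,p):
    d=np.load('pics/'+out+'.npz'); c=(d['V']@np.append(p,1))[:3]; q=d['K']@c; return q[:2]/q[2]
E
python3 - <<'E'
from h import *
o=ctrl.observe(); print({k:np.round(v,3) for k,v in o.items()})
for n in ['scene','side','wrist']:
    s=snap(n,n+'0'); print(n,np.linalg.inv(s['view']).round(3)[:3,3])
E
```

```text
{'t': np.float64(0.0), 'joint_pos': array([-1.278,  0.088,  1.372, -0.   ,  1.684, -0.103]), 'qvel': array([ 0.001, -0.   ,  0.001, -0.001,  0.001,  0.   ]), 'effort': array([ 0.0000e+00, -3.4018e+01, -3.0243e+01,  7.2000e-02,  3.3000e-02,
       -0.0000e+00]), 'ee_pos': array([ 0.212, -0.507,  0.17 ]), 'eef_rot': array([-2.614,  1.741,  0.003]), 'wrist_force': array([-0.341,  0.101, -0.954]), 'wrist_torque': array([ 0.023, -0.006,  0.032]), 'gripper_width': np.float64(0.094)}
scene [ 1.051 -0.509  1.052]
side [-0.129  1.083  0.893]
wrist [ 0.282 -0.477  0.384]
```

View pics/scene0.png

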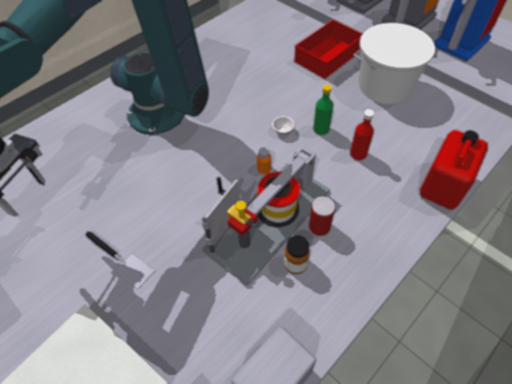

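View pics/side0.png

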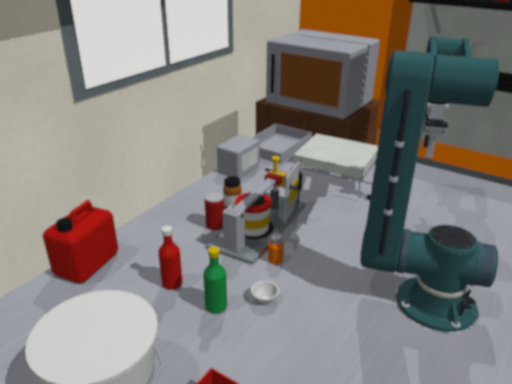

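View pics/wrist0.png

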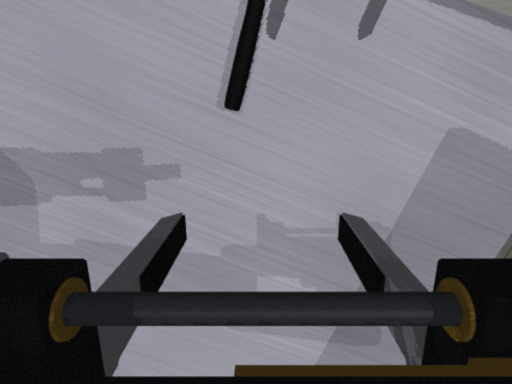

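Scene view: stand in centre, door's handle near (220,187), knob (241,207), bar hinge near (300,165). Enlarging.

Run:
```python
from h import *
a=cv2.imread('pics/scene0.png')[140:290,180:360]; cv2.imwrite('pics/sc0c.png',cv2.resize(a,None,fx=4.4,fy=4,interpolation=cv2.INTER_CUBIC))
a=cv2.imread('pics/side0.png')[140:270,190:320]; cv2.imwrite('pics/si0c.png',cv2.resize(a,None,fx=4.5,fy=4.5,interpolation=cv2.INTER_CUBIC))
```

```text
(no output)
```

View pics/sc0c.png

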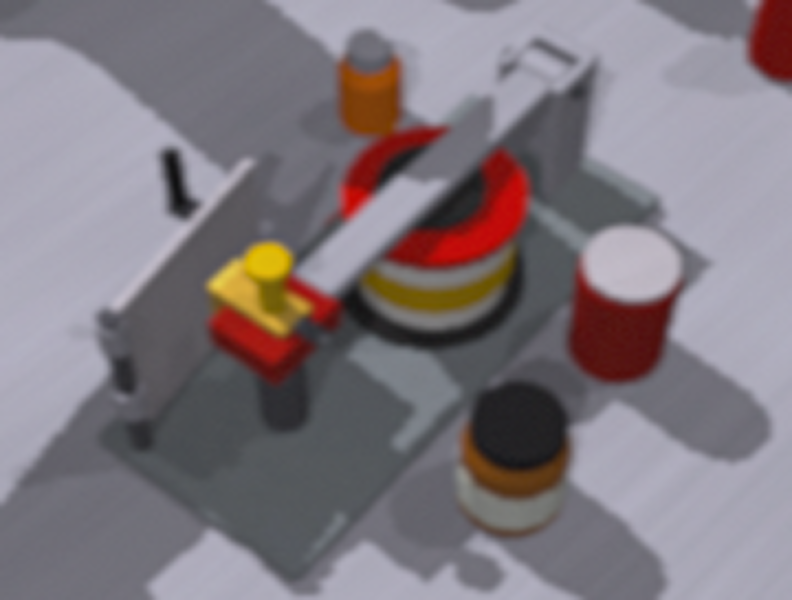

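View pics/si0c.png

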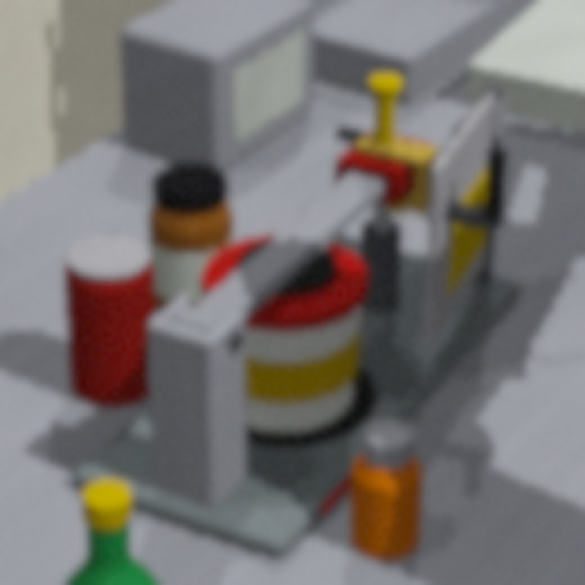

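The crops show the handle top at scene (219,178), the knob head at (241,204), and the door's top edge running from (237,181) to (206,219).

Run:
```python
from h import *
np.set_printoptions(precision=3,suppress=True)
P='scene0'
def cr(u,v): return int(round(180+u/4.4)),int(round(140+v/4))
for n,u,v in [('head',268,258),('htop',172,155),('hbase',182,205),('dooredge far',248,168),('dooredge hinge',122,305),('door mid face',180,300),('bar mid',370,225),('bar far',520,95),('bar near',330,270),('hingeblk',550,60),('shaker top',370,45),('jarcap',520,415),('cantop',632,262),('plate',230,285),('lid',370,190)]:
    q=cr(u,v); print(n,q,pt(P,*q,k=1),pt(P,*q,k=0))
for n,u,v in [('head',385,77),('stem',385,120),('handle top',496,150),('handle mid',496,190)]:
    q=(round(190+u/4.5),round(140+v/4.5)); print('side',n,q,pt('side0',*q,k=0))
```

```text
head (241, 204) [ 0.62  -0.157  0.212] [ 0.621 -0.158  0.215]
htop (219, 179) [ 0.512 -0.134  0.192] [ 0.515 -0.136  0.197]
hbase (221, 191) [ 0.515 -0.136  0.143] [ 0.514 -0.135  0.14 ]
dooredge far (236, 182) [ 0.544 -0.104  0.179] [ 0.543 -0.103  0.177]
dooredge hinge (208, 216) [ 0.569 -0.225  0.18 ] [ 0.569 -0.225  0.18 ]
door mid face (221, 215) [ 0.56  -0.18   0.121] [ 0.56  -0.18   0.121]
bar mid (264, 196) [ 0.611 -0.067  0.142] [ 0.609 -0.066  0.138]
bar far (298, 164) [0.605 0.078 0.142] [0.605 0.077 0.143]
bar near (255, 208) [ 0.62  -0.112  0.143] [ 0.62  -0.112  0.143]
hingeblk (305, 155) [0.6   0.113 0.148] [0.601 0.111 0.149]
shaker top (264, 151) [0.468 0.08  0.087] [0.469 0.079 0.089]
jarcap (298, 244) [ 0.761 -0.099  0.11 ] [ 0.762 -0.1    0.11 ]
cantop (324, 206) [0.738 0.034 0.113] [0.738 0.034 0.113]
plate (232, 211) [ 0.591 -0.165  0.158] [ 0.591 -0.165  0.157]
lid (264, 188) [ 0.58  -0.036  0.118] [ 0.58  -0.036  0.118]
side head (276, 157) [ 0.614 -0.157  0.214]
side stem (276, 167) [ 0.612 -0.156  0.177]
side handle top (300, 173) [ 0.506 -0.132  0.195]
side handle mid (300, 182) [ 0.503 -0.13   0.164]
```

```bash
cat >> h.py <<'E'
def cloud(out):
    d=np.load('pics/'+out+'.npz'); z=d['r']; K=d['K']; v,u=np.indices(z.shape)
    c=np.stack([(u-K[0,2])/K[0,0]*z,(v-K[1,2])/K[1,1]*z,z,np.ones_like(z)],-1)
    w=(c@np.linalg.inv(d['V']).T)[...,:3]; w[z<=0]=np.nan; return w
E
python3 - <<'E'
from h import *
np.set_printoptions(precision=3,suppress=True)
print(R.from_rotvec(ctrl.observe()['eef_rot']).as_matrix())
for P in ['scene0','side0']:
    w=cloud(P); im=cv2.imread('pics/'+P+'.png').astype(int); b,g,r=[im[...,i] for i in range(3)]
    x,y,z=w[...,0],w[...,1],w[...,2]
    m=(abs(x-.61)<.035)&(y>-.11)&(y<.09)&(abs(z-.144)<.006)
    p=np.c_[x[m],y[m]]; 
    vx=cv2.fitLine(p.astype(np.float32),cv2.DIST_L2,0,.01,.01).ravel(); print(P,'bar',m.sum(),vx, z[m].mean())
    m=(abs(x-.617)<.03)&(abs(y+.157)<.03)&(z>.206); print('head',m.sum(),w[m].mean(0),w[m].min(0),w[m].max(0))
    m=(abs(x-.617)<.03)&(abs(y+.157)<.03)&(z>.170)&(z<.2); print('stem',m.sum(),w[m].mean(0),w[m].min(0),w[m].max(0))
    m=(abs(x-.51)<.02)&(abs(y+.135)<.02)&(z>.155)&(r<70); print('handle',m.sum(),w[m].mean(0),w[m].min(0),w[m].max(0))
    m=(x>.53)&(x<.585)&(y>-.24)&(y<-.09)&(z>.06)&(z<.18)&(y<-.1)
    if P=='side0': m=(x>.52)&(x<.58)&(y>-.24)&(y<-.09)&(z>.06)&(z<.18)
    p=np.c_[x[m],y[m]]
    if len(p)>5: print('door',len(p),cv2.fitLine(p.astype(np.float32),cv2.DIST_HUBER,0,.01,.01).ravel(),w[m].min(0),w[m].max(0))
E
```

```text
[[ 0.386 -0.923 -0.001]
 [-0.923 -0.386  0.002]
 [-0.002 -0.    -1.   ]]
scene0 bar 635 [ 0.095 -0.995  0.607 -0.012] 0.1419056387802442
head 87 [ 0.62  -0.161  0.21 ] [ 0.606 -0.173  0.206] [ 0.633 -0.147  0.215]
stem 31 [ 0.623 -0.163  0.182] [ 0.615 -0.167  0.171] [ 0.627 -0.154  0.195]
handle 32 [ 0.513 -0.136  0.177] [ 0.509 -0.14   0.156] [ 0.516 -0.132  0.197]
door 794 [ 0.211 -0.978  0.554 -0.156] [ 0.541 -0.24   0.06 ] [ 0.585 -0.1    0.18 ]
side0 bar 333 [ 0.079 -0.997  0.601 -0.006] 0.14494658441854358
head 34 [ 0.614 -0.153  0.212] [ 0.603 -0.17   0.207] [ 0.629 -0.139  0.216]
stem 40 [ 0.614 -0.152  0.185] [ 0.606 -0.161  0.17 ] [ 0.624 -0.145  0.2  ]
handle 40 [ 0.503 -0.127  0.177] [ 0.498 -0.139  0.157] [ 0.51  -0.118  0.199]
door 436 [ 0.193 -0.981  0.548 -0.156] [ 0.521 -0.239  0.06 ] [ 0.58  -0.092  0.18 ]
```

```bash
cat >> h.py <<'E'
def to(p,yaw=None,Rt=None):
    o=ctrl.observe(); r=R.from_rotvec(o['eef_rot'])
    if yaw is not None:
        c,s=np.cos(yaw),np.sin(yaw); Rt=np.array([[c,s,0],[s,-c,0],[0,0,-1]])
    Rt=r.as_matrix() if Rt is None else Rt
    d=np.array(p)-o['ee_pos']
    print('t',o['t'],'p',o['ee_pos'].round(4),'F',o['wrist_force'].round(1),'w',o['gripper_width'].round(4),'q',np.round(o['joint_pos'],2))
    print('shift now-frame',(r.as_matrix().T@d/.04).round(3),'target-frame',(Rt.T@d/.04).round(3),'turn',((r.inv()*R.from_matrix(Rt)).as_rotvec()/.12).round(3))
E
python3 -m jog '[[[0,0,-1,0,0,0.8],[0,0,-1,0,0,0.8],[-0.77,-0.92,0,0,0,0],[-0.77,-0.92,0,0,0,0],[-0.77,-0.92,0,0,0,0],[-0.77,-0.92,0,0,0,0],[-0.77,-0.92,0,0,0,0],[-0.77,-0.92,0,0,0,0]]]' 44 20
python3 -c "
from h import *
to([.509,-.132,.26],np.radians(-78.3))"
```

```text
t: 1.15
ee_pos: [0.3915, -0.2804, 0.2506]
eef_rot: [2.436, -1.984, -0.0]
wrist_force: [0.3, -0.7, 0.1]
gripper_width: 0.0442Traceback (most recent call last):
  File "<string>", line 3, in <module>
    to([.509,-.132,.26],np.radians(-78.3))
    ~~^^^^^^^^^^^^^^^^^^^^^^^^^^^^^^^^^^^^
  File "h.py", line 21, in to
    print('t',o['t'],'p',o['ee_pos'].round(4),'F',o['wrist_force'].round(1),'w',o['gripper_width'].round(4),'q',np.round(o['joint_pos'],2))
                                                                                ^^^^^^^^^^^^^^^^^^^^^^^^
AttributeError: 'float' object has no attribute 'round'
```

```bash
sed -i "s/o\['gripper_width'\].round(4)/round(float(o['gripper_width']),4)/" h.py
python3 -m jog '[[[-0.77,-0.92,0,0,0,0],[-0.77,-0.92,0,0,0,0],[-0.77,-0.92,0,0,0,0],[-0.7,-0.85,0,0,0,0],[0,0,0,0,0,0],[0,0,0,0,0,0]]]'
python3 -c "
from h import *
to([.509,-.132,.16],np.radians(-78.3))
snap('scene','scene1');snap('wrist','wrist1')
a=cv2.imread('pics/scene1.png')[130:290,160:360]; cv2.imwrite('pics/sc1c.png',cv2.resize(a,None,fx=4,fy=3.7,interpolation=cv2.INTER_CUBIC))"
```

```text
t: 1.9
ee_pos: [0.5075, -0.135, 0.2505]
eef_rot: [2.435, -1.983, -0.001]
wrist_force: [-0.6, -0.1, 0.7]
gripper_width: 0.0439
t 1.9 p [ 0.5075 -0.135   0.2505] F [-0.6 -0.1  0.7] w 0.0439 q [-0.37  0.03  1.27 -0.    1.84  1.  ]
shift now-frame [-0.066 -0.055  2.263] target-frame [-0.066 -0.052  2.263] turn [ 0.01  -0.001 -0.003]
```

View pics/sc1c.png

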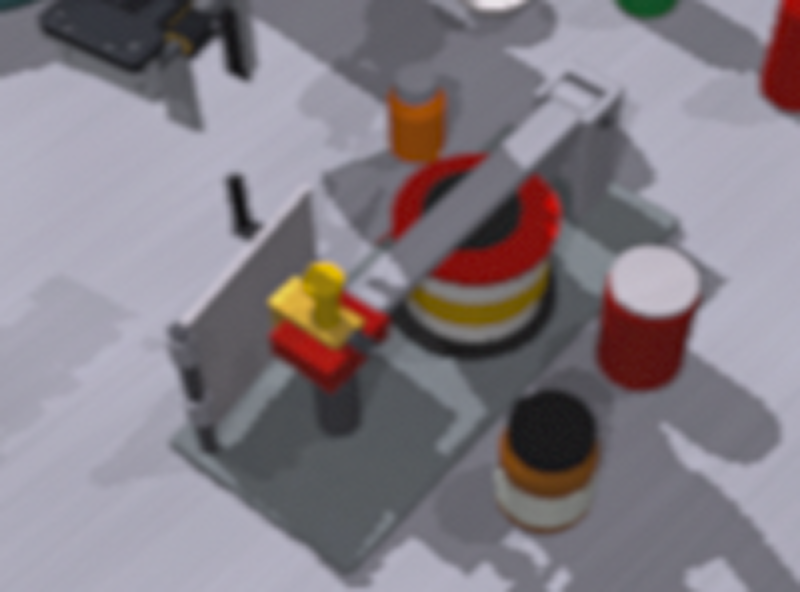

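View pics/wrist1.png

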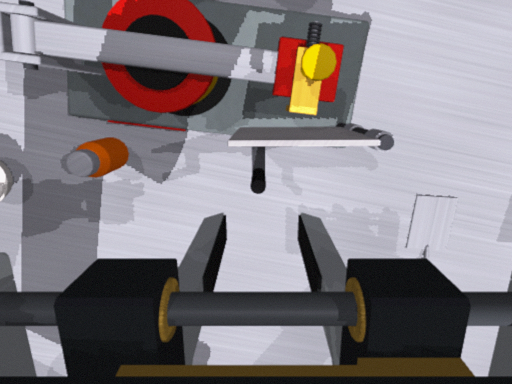

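The wrist view shows the handle top at (258,185), centred between the fingers, with the door above it and the knob at (319,62). I'll check these against the earlier figures.

```bash
python3 -c "
from h import *
for q in [(258,184),(257,165),(319,62)]: print(pt('wrist1',*q))
w=cloud('wrist1');x,y,z=w[...,0],w[...,1],w[...,2]
m=(abs(x-.509)<.02)&(abs(y+.132)<.02)&(z>.19); print('htop',m.sum(),w[m].mean(0))
m=(abs(x-.617)<.03)&(abs(y+.157)<.03)&(z>.205); print('head',m.sum(),w[m].mean(0))
print(proj('scene1',ctrl.observe()['ee_pos']))
"
```

```text
[ 0.51115819 -0.12973252  0.19588972]
[ 0.51757486 -0.12674332  0.14386201]
[ 0.61860411 -0.15528333  0.21266579]
htop 2567 [ 0.52154208 -0.12255205  0.38414594]
head 1030 [ 0.61871782 -0.15432267  0.21247634]
[214.74611616 164.34082963]
```

```bash
python3 -m jog '[[[-0.07,-0.08,0.4,0,0,0],[0,0,0.6,0,0,0],[0,0,0.6,0,0,0],[0,0,0.4,0,0,0],[0,0,0.27,0,0,0],[0,0,0,0,0,0]]]'
python3 -m jog '[[[0,0,0,0,0,0],[0,0,0,0,0,0],[0,0,0,0,0,0],[0,0,0,0,0,0]]]' 0 25
python3 -c "
from h import *
to([.51,-.1315,.16],np.radians(-78.3))
snap('wrist','wrist2');snap('side','side2')
a=cv2.imread('pics/side2.png')[130:270,220:360]; cv2.imwrite('pics/si2c.png',cv2.resize(a,None,fx=4,fy=4,interpolation=cv2.INTER_CUBIC))
"
```

```text
t: 2.75
ee_pos: [0.51, -0.1313, 0.1592]
eef_rot: [2.435, -1.984, -0.002]
wrist_force: [-0.3, -0.7, 0.3]
gripper_width: 0.0441
t: 3.25
ee_pos: [0.5108, -0.1312, 0.1607]
eef_rot: [-2.436, 1.983, -0.001]
wrist_force: [0.2, -1.1, 1.4]
gripper_width: 0.0073
t 3.25 p [ 0.5108 -0.1312  0.1607] F [ 0.2 -1.1  1.4] w 0.0073 q [-0.36  0.04  1.44  0.    1.66  1.01]
shift now-frame [0.002 0.02  0.017] target-frame [0.002 0.02  0.017] turn [-0.008 -0.003 -0.002]
```

View pics/wrist2.png

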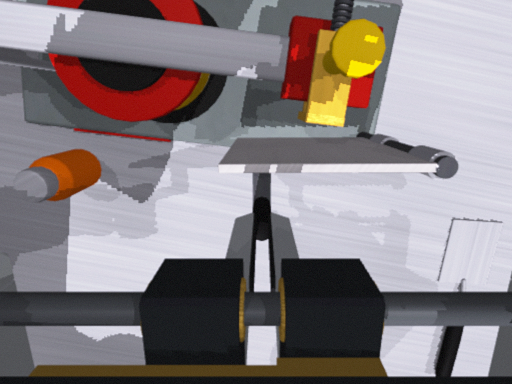

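View pics/si2c.png

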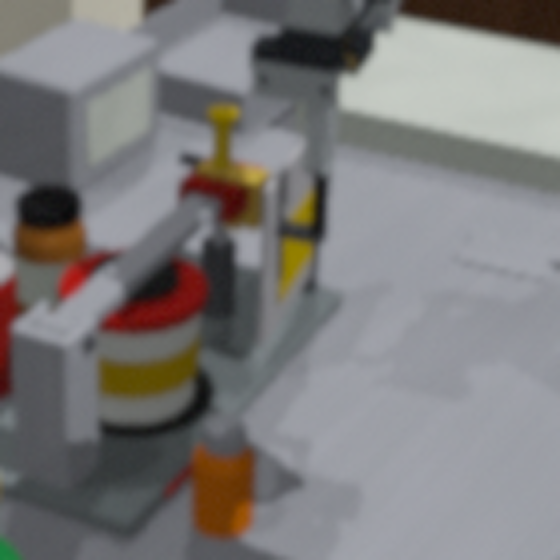

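```bash
python3 -c "
from h import *
for q in [(262,203),(262,212),(262,220),(262,230),(240,240),(285,240),(262,185)]: print(q,pt('wrist2',*q,k=0).round(4))
p=np.load('pics/wrist2.npz'); o=ctrl.observe()
print(proj('wrist2',o['ee_pos']),proj('wrist2',o['ee_pos']+[0,0,.036]),proj('wrist0',[0.212,-.5075,.17]))
a=cv2.imread('pics/wrist2.png')[150:280,190:350]; cv2.imwrite('pics/w2c.png',cv2.resize(a,None,fx=4.5,fy=4.5,interpolation=cv2.INTER_CUBIC))
"
```

```text
(262, 203) [ 0.5156 -0.1289  0.1608]
(262, 212) [ 0.5154 -0.129   0.1795]
(262, 220) [ 0.5154 -0.129   0.194 ]
(262, 230) [ 0.5096 -0.1301  0.1959]
(240, 240) [ 0.5186 -0.1173  0.235 ]
(285, 240) [ 0.5229 -0.1388  0.2347]
(262, 185) [ 0.524  -0.1272  0.1426]
[263.99694929 209.66928881] [264.40808556 229.12767066] [264.16413029 210.22659847]
```

View pics/w2c.png

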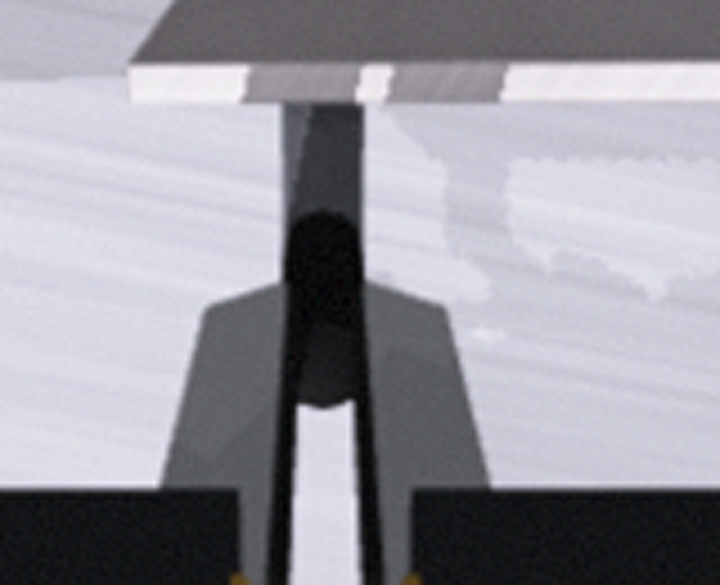

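The handle stem sits centred between the pads, so the grip is good (the 7 mm reading must include pad give). Next I swing the door.

```bash
python3 -m jog '[[[0.09,0.238,0,0,0,-0.7],[0.09,0.238,0,0,0,-0.7],[0.09,0.238,0,0,0,-0.7],[0.09,0.238,0,0,0,-0.7],[0.09,0.238,0,0,0,-0.7],[0.09,0.238,0,0,0,-0.7]]]'
python3 -c "
from h import *
h=np.array([.5695,-.237]); o=ctrl.observe(); p=o['ee_pos'][:2]-h; print(np.hypot(*p), 'turned',np.degrees(np.arctan2(p[1],p[0])%(2*np.pi))-119.4)
to([.5,-.2,.16])
snap('scene','scene3')
a=cv2.imread('pics/scene3.png')[130:290,160:360]; cv2.imwrite('pics/sc3c.png',cv2.resize(a,None,fx=4,fy=3.7,interpolation=cv2.INTER_CUBIC))"
```

```text
t: 4.1
ee_pos: [0.4671, -0.1734, 0.1607]
eef_rot: [-2.855, 1.309, -0.0]
wrist_force: [-0.5, 1.1, 2.2]
gripper_width: 0.0004
0.12056343010771878 turned 28.77745536097399
t 4.1 p [ 0.4671 -0.1734  0.1607] F [-0.5  1.1  2.2] w 0.0004 q [-0.47 -0.03  1.51  0.    1.66  0.39]
shift now-frame [ 1.041 -0.191  0.017] target-frame [ 1.041 -0.191  0.017] turn [ 0. -0.  0.]
```

View pics/sc3c.png

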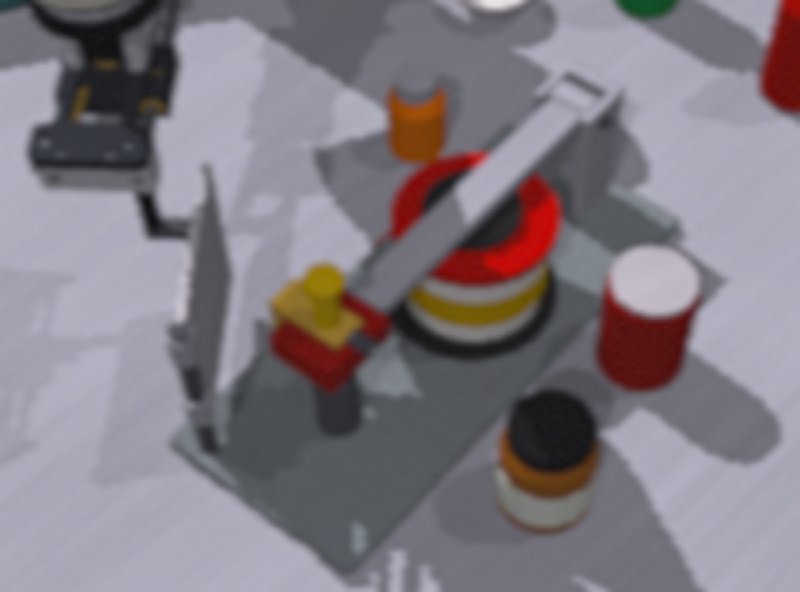

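```bash
python3 -c "
from h import *
snap('wrist','wrist3')
a=cv2.imread('pics/wrist3.png')[130:290,170:370]; cv2.imwrite('pics/w3c.png',cv2.resize(a,None,fx=4,fy=3.7,interpolation=cv2.INTER_CUBIC))"
```

```text
(no output)
```

View pics/w3c.png

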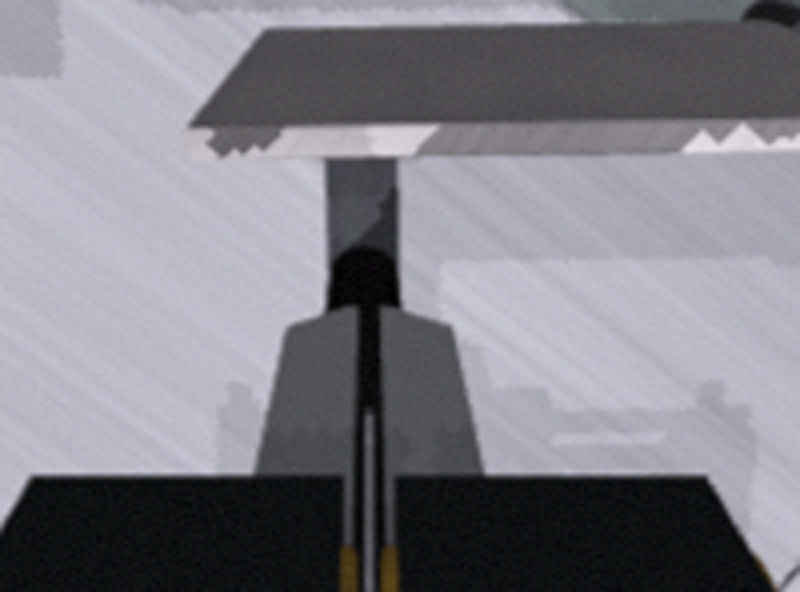

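```bash
python3 -c "
from h import *
np.set_printoptions(precision=4,suppress=True)
o=ctrl.observe(); r=R.from_rotvec(o['eef_rot']).as_matrix()
print(o['ee_pos'],o['gripper_width'])
for u,v in [(250,219),(250,222),(250,230),(250,245),(275,222),(275,240),(262,200),(262,206),(262,211)]:
  p=pt('wrist3',u,v,k=0); print(u,v,p,'tool',r.T@(p-o['ee_pos']))
"
```

```text
[ 0.4667 -0.1742  0.1606] 0.00028201732929103126
250 219 [ 0.4701 -0.1616  0.2069] tool [-0.0073 -0.0107 -0.0463]
250 222 [ 0.4703 -0.1617  0.2117] tool [-0.0072 -0.0108 -0.0511]
250 230 [ 0.4709 -0.1618  0.2239] tool [-0.0067 -0.0112 -0.0633]
250 245 [ 0.471  -0.1624  0.2409] tool [-0.0061 -0.0109 -0.0803]
275 222 [ 0.4794 -0.1723  0.2115] tool [ 0.0068 -0.0108 -0.0509]
275 240 [ 0.4787 -0.1717  0.2349] tool [ 0.0059 -0.0107 -0.0743]
262 200 [ 0.4702 -0.1707  0.1527] tool [-0.0004 -0.0049  0.0079]
262 206 [ 0.4706 -0.1704  0.1679] tool [-0.0004 -0.0054 -0.0073]
262 211 [ 0.4705 -0.1704  0.178 ] tool [-0.0004 -0.0053 -0.0173]
```

```bash
python3 -c "
from h import *
np.set_printoptions(precision=4,suppress=True)
snap('side','side3');snap('scene','scene4')
o=ctrl.observe(); print(o['ee_pos'],o['gripper_width'])
for n in ['side3','scene4']:
  q=proj(n,o['ee_pos']); q2=proj(n,o['ee_pos']+[0,0,.046]);print(n,q,q2)
  u,v=int(q[0]),int(q[1]); a=cv2.imread('pics/'+n+'.png')[v-40:v+20,u-40:u+40]; cv2.imwrite('pics/'+n+'c.png',cv2.resize(a,None,fx=9,fy=9,interpolation=cv2.INTER_CUBIC))
"
```

```text
[ 0.4671 -0.1736  0.1606] 0.00034906705573864997
side3 [315.9758 180.6527] [316.9558 168.1767]
scene4 [197.8711 185.5202] [195.3235 175.112 ]
```

View pics/side3c.png

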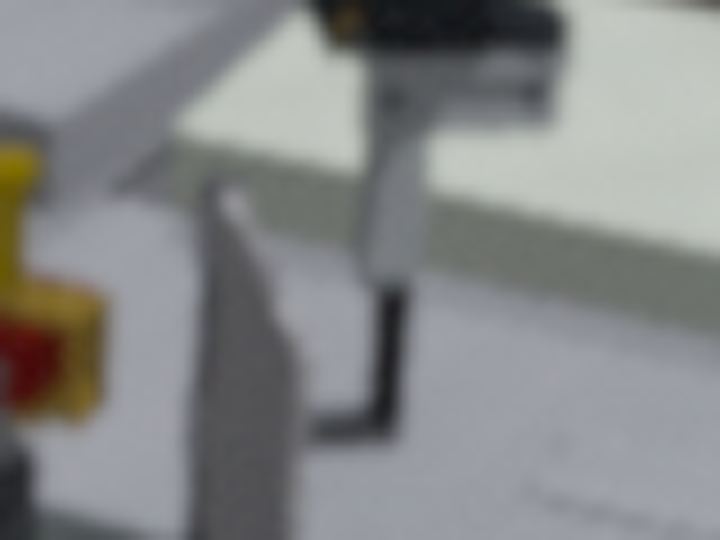

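View pics/scene4c.png

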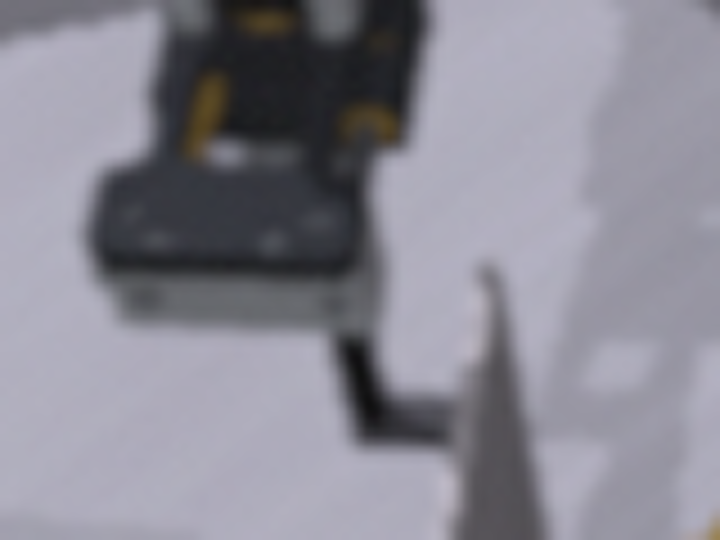

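```bash
python3 -c "
from h import *
np.set_printoptions(precision=4,suppress=True)
o=ctrl.observe(); r=R.from_rotvec(o['eef_rot']).as_matrix()
for w in (.022,.047):
  for y in (-.0108,-.008,0,.008):
    print(w,y,[proj('wrist3',o['ee_pos']+r@np.array([-w,y,z])).round(0) for z in (0,-.019,-.045)])
a=cv2.imread('pics/wrist1.png')[180:300,160:360]; cv2.imwrite('pics/w1c.png',cv2.resize(a,None,fx=4,fy=4,interpolation=cv2.INTER_CUBIC))
# depth pts on finger inner face in wrist1
p1=np.array([.5075,-.135,.2505])
r1=R.from_rotvec([2.435,-1.983,-.001]).as_matrix()
for u,v in [(215,216),(222,220),(224,216),(222,235),(215,250),(210,265),(200,240)]:
  print(u,v,r1.T@(pt('wrist1',u,v,k=0)-p1))
"
```

```text
0.022 -0.0108 [array([232., 195.]), array([229., 203.]), array([224., 217.])]
0.022 -0.008 [array([232., 198.]), array([229., 207.]), array([225., 221.])]
0.022 0 [array([232., 209.]), array([229., 218.]), array([225., 234.])]
0.022 0.008 [array([232., 219.]), array([230., 229.]), array([225., 247.])]
0.047 -0.0108 [array([197., 194.]), array([191., 203.]), array([181., 217.])]
0.047 -0.008 [array([197., 198.]), array([191., 207.]), array([181., 221.])]
0.047 0 [array([197., 209.]), array([192., 218.]), array([182., 234.])]
0.047 0.008 [array([198., 219.]), array([192., 229.]), array([183., 246.])]
215 216 [-0.0286 -0.0106 -0.042 ]
222 220 [-0.0241 -0.0094 -0.0454]
224 216 [-0.0239 -0.0088 -0.0373]
222 235 [-0.0234 -0.0033 -0.0528]
215 250 [-0.0232 -0.0075 -0.0795]
210 265 [-0.0232 -0.0079 -0.0945]
200 240 [-0.0309 -0.0108 -0.0757]
```

View pics/w1c.png

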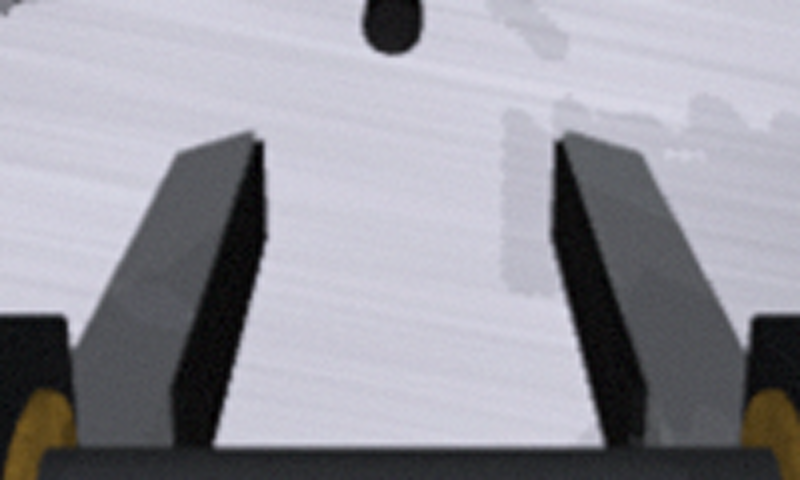

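```bash
python3 -c "
from h import *
np.set_printoptions(precision=4,suppress=True)
p1=np.array([.5075,-.135,.2505])
r1=R.from_rotvec([2.435,-1.983,-.001]).as_matrix()
w=(cloud('wrist1')-p1)@r1
for u,v in [(100,262),(120,275),(120,300),(120,340),(400,275),(400,262),(260,310),(260,373)]: print(u,v,w[v,u])
m=(abs(w[...,0])<.1)&(w[...,2]<-.03)&(w[...,2]>-.2)&(abs(w[...,1])<.05)
import collections
h,e=np.histogram(w[...,2][m],bins=np.arange(-.2,-.02,.01)); print(dict(zip(e.round(3),h)))
print(np.sort(w[...,2][m])[-10:])
"
```

```text
100 262 [-0.0438 -0.0344 -0.1402]
120 275 [-0.0355 -0.0346 -0.147 ]
120 300 [-0.0318 -0.0338 -0.1558]
120 340 [-0.0326 -0.0241 -0.1565]
400 275 [ 0.0331 -0.0341 -0.1461]
400 262 [ 0.0356 -0.0343 -0.1401]
260 310 [-0.0014 -0.0269 -0.15  ]
260 373 [-0.0014 -0.0195 -0.1608]
{np.float64(-0.2): np.int64(0), np.float64(-0.19): np.int64(0), np.float64(-0.18): np.int64(0), np.float64(-0.17): np.int64(6377), np.float64(-0.16): np.int64(24070), np.float64(-0.15): np.int64(11131), np.float64(-0.14): np.int64(3939), np.float64(-0.13): np.int64(420), np.float64(-0.12): np.int64(594), np.float64(-0.11): np.int64(1014), np.float64(-0.1): np.int64(918), np.float64(-0.09): np.int64(789), np.float64(-0.08): np.int64(641), np.float64(-0.07): np.int64(530), np.float64(-0.06): np.int64(440), np.float64(-0.05): np.int64(358), np.float64(-0.04): np.int64(90)}
[-0.0357 -0.0357 -0.0357 -0.0357 -0.0357 -0.0356 -0.0356 -0.0355 -0.0352
 -0.0343]
```

The visible finger ends and the gripper body both sit about 37 mm behind the reported TCP, so my grip only caught the dome on top of the stem. I'll read ctrl.tcp_to_grasp before correcting.

```bash
python3 -c "
from h import *
print(ctrl.tcp_to_grasp)
o=ctrl.observe(); r=R.from_rotvec(o['eef_rot']).as_matrix()
w=(cloud('side3')-o['ee_pos'])@r; im=cv2.imread('pics/side3.png')
for v in range(158,192,2): print(v, w[v,316].round(4), im[v,316], w[v,318].round(4), im[v,318])
"
```

```text
0.0188
158 [-0.0046 -0.007  -0.085 ] [102 100  98] [-0.0067 -0.001  -0.0858] [116 113 109]
160 [-0.0137 -0.0089 -0.0824] [103 101  98] [-0.0143 -0.0025 -0.0824] [124 120 116]
162 [-0.0147 -0.0087 -0.0758] [106 103 100] [-0.0109 -0.0011 -0.0736] [126 122 118]
164 [-0.0169 -0.0088 -0.0698] [111 107 104] [-0.0154 -0.0018 -0.0687] [128 124 120]
166 [-0.0132 -0.0073 -0.0608] [116 113 109] [-0.0133 -0.0007 -0.0605] [128 124 121]
168 [-0.0132 -0.0067 -0.0535] [123 119 115] [-0.0115  0.0003 -0.0523] [129 125 121]
170 [-0.0158 -0.0069 -0.0477] [116 113 110] [-0.0164 -0.0005 -0.0476] [115 111 107]
172 [ 0.0021 -0.0016 -0.031 ] [113 107 106] [-0.008   0.0023 -0.036 ] [66 64 62]
174 [ 0.003  -0.0009 -0.0232] [116 110 108] [-0.011   0.002  -0.0302] [35 31 32]
176 [ 0.0005 -0.001  -0.0171] [114 108 106] [-0.0041  0.0045 -0.0192] [35 35 33]
178 [-0.0073 -0.0026 -0.0138] [110 104 103] [-0.0081  0.0039 -0.0139] [38 35 33]
180 [-0.0078 -0.0022 -0.0067] [102  97  95] [-0.0055  0.0052 -0.005 ] [41 38 38]
182 [0.     0.0004 0.0051] [92 86 85] [-0.008  0.005  0.001] [45 43 42]
184 [0.0002 0.001  0.0127] [75 71 69] [-0.0099  0.0051  0.0075] [50 47 45]
186 [-0.0052  0.0001  0.0173] [51 49 48] [-0.0109  0.0053  0.0145] [68 63 62]
188 [-0.0081 -0.0001  0.0233] [83 80 78] [-0.0054  0.0074  0.0252] [102  97  95]
190 [0.2154 0.061  0.1587] [148 140 138] [0.2174 0.0695 0.1603] [152 144 141]
```

Both cameras confirm it: the fingers really end about 37 mm short of the reported TCP, and the grasp point is about 56 mm behind it. I'll reopen, go 36 mm lower and regrip.

```bash
python3 -m jog '[[[0,0,0,0,0,0],[0,0,0,0,0,0],[0,0,0,0,0,0],[0,0.05,0.3,0,0,0],[0,0,0.3,0,0,0],[0,0,0.3,0,0,0],[0,0,0,0,0,0]]]' 44 25
python3 -m jog '[[[0,0,0,0,0,0],[0,0,0,0,0,0],[0,0,0,0,0,0],[0,0,0,0,0,0],[0,0,0,0,0,0]]]' 0 25
python3 -c "
from h import *
snap('wrist','wrist4')
a=cv2.imread('pics/wrist4.png')[130:290,170:370]; cv2.imwrite('pics/w4c.png',cv2.resize(a,None,fx=4,fy=3.7,interpolation=cv2.INTER_CUBIC))"
```

```text
t: 5.18
ee_pos: [0.4647, -0.1743, 0.1221]
eef_rot: [-2.853, 1.314, 0.006]
wrist_force: [-0.2, 0.0, 0.1]
gripper_width: 0.0441
t: 5.8
ee_pos: [0.4646, -0.174, 0.1245]
eef_rot: [-2.853, 1.313, 0.004]
wrist_force: [-4.9, 3.0, 3.5]
gripper_width: 0.0135
```

View pics/w4c.png

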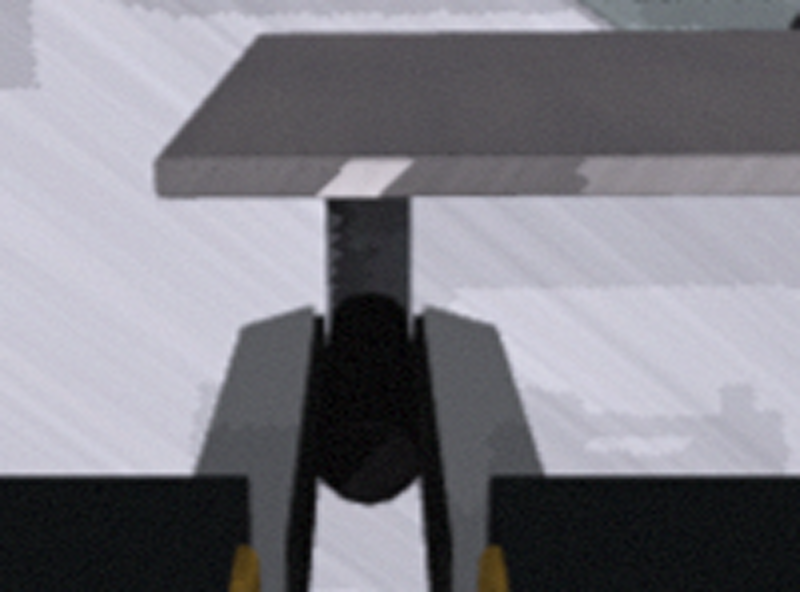

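Now the stem is properly between the pads (13.5 mm). I'll carry on swinging the door.

```bash
python3 -m jog '[[[0.09,0.238,0,0,0,-0.7],[0.09,0.238,0,0,0,-0.7],[0.09,0.238,0,0,0,-0.7],[0.09,0.238,0,0,0,-0.7],[0.09,0.238,0,0,0,-0.7],[0.09,0.238,0,0,0,-0.7]]]'
python3 -m jog '[[[0.09,0.238,0,0,0,-0.7],[0.09,0.238,0,0,0,-0.7],[0.09,0.238,0,0,0,-0.7],[0.09,0.238,0,0,0,-0.7],[0.09,0.238,0,0,0,-0.7],[0.06,0.16,0,0,0,-0.5],[0,0,0,0,0,0]]]'
python3 -c "
from h import *
h=np.array([.5695,-.237]); o=ctrl.observe(); p=o['ee_pos'][:2]-h; print(np.hypot(*p), 'turned',np.degrees(np.arctan2(p[1],p[0])%(2*np.pi))-119.4)
to([.5,-.2,.16],np.radians(5))
snap('scene','scene5')
P='scene5';w=cloud(P);x,y,z=[w[...,i] for i in range(3)]
m=(z>.06)&(z<.18)&(x>.44)&(x<.56)&(abs(y+.24)<.03); print(m.sum(),cv2.fitLine(np.c_[x[m],y[m]].astype(np.float32),cv2.DIST_HUBER,0,.01,.01).ravel())
a=cv2.imread('pics/scene5.png')[130:290,130:330]; cv2.imwrite('pics/sc5c.png',cv2.resize(a,None,fx=4,fy=3.7,interpolation=cv2.INTER_CUBIC))"
```

```text
t: 6.6
ee_pos: [0.4475, -0.2329, 0.1246]
eef_rot: [3.092, -0.557, -0.002]
wrist_force: [-1.7, 0.6, 1.4]
gripper_width: 0.0136
t: 7.48
ee_pos: [0.4599, -0.2896, 0.1245]
eef_rot: [3.135, 0.188, 0.0]
wrist_force: [-0.7, -0.7, 2.3]
gripper_width: 0.0135
0.12156372875522178 turned 86.2240933295812
t 7.475 p [ 0.4599 -0.2896  0.1245] F [-0.7 -0.7  2.3] w 0.0135 q [-0.67  0.09  1.46 -0.    1.59 -0.79]
shift now-frame [ 1.263 -2.102 -0.889] target-frame [ 1.194 -2.143 -0.887] turn [ 0.01  -0.001  0.272]
554 [ 0.98985225  0.14210047  0.5259863  -0.24870874]
```

View pics/sc5c.png

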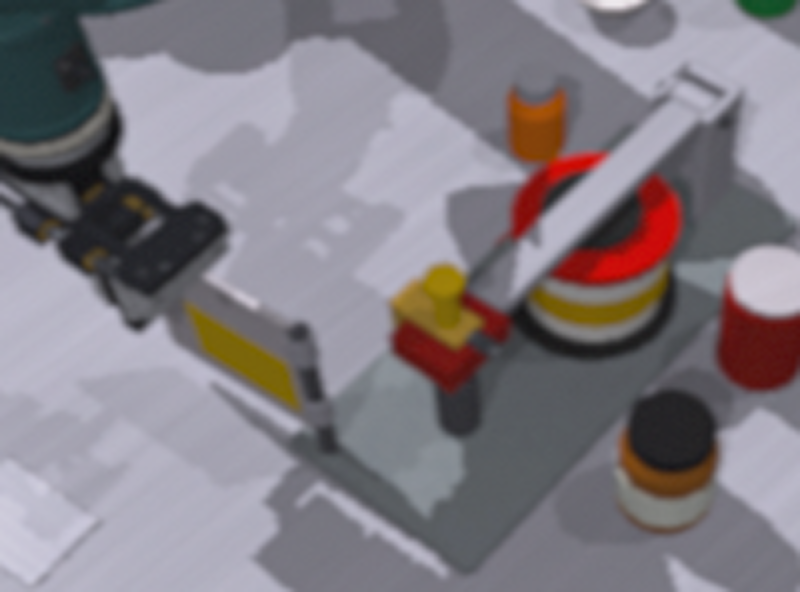

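Door is at about 93°, measured by line fit against the bar direction. Next I release it, rise, and move above the knob. The 27 mm head is wider than the stem and the finger faces are straight, so I'll grip the head with the jaws along the pull direction.

```bash
python3 -m jog '[[[0,0,0,0,0,0],[0,0,0,0,0,0],[0,0,0,0,0,0],[0,0,-0.4,0,0,0],[0,0,-0.8,0,0,0],[0,0,-0.8,0,0,0],[0,0,-0.6,0,0,0.27]]]' 46 25
python3 -m jog '[[[0.85,-0.6,0,0,0,0],[0.85,-0.6,0,0,0,0],[0.85,-0.6,0,0,0,0],[0.85,-0.6,0,0,0,0],[0.8,-0.6,0,0,0,0],[0,0,0,0,0,0],[0,0,0,0,0,0]]]'
python3 -c "
from h import *
np.set_printoptions(precision=4,suppress=True)
to([.618,-.1555,.152],np.radians(5))
snap('wrist','wrist6');snap('scene','scene6')
w=cloud('wrist6');x,y,z=w[...,0],w[...,1],w[...,2]
m=(abs(x-.617)<.03)&(abs(y+.157)<.03)&(z>.208)&(z<.216); print('head',m.sum(),w[m].mean(0),w[m].min(0),w[m].max(0))
P='scene6';w=cloud(P);x,y,z=[w[...,i] for i in range(3)]
m=(z>.06)&(z<.18)&(x>.44)&(x<.56)&(abs(y+.24)<.03); print(m.sum(),cv2.fitLine(np.c_[x[m],y[m]].astype(np.float32),cv2.DIST_HUBER,0,.01,.01).ravel())"
```

```text
t: 8.4
ee_pos: [0.4604, -0.2892, 0.2313]
eef_rot: [3.136, 0.138, 0.004]
wrist_force: [-0.2, -0.4, 0.1]
gripper_width: 0.046
t: 9.28
ee_pos: [0.6164, -0.1548, 0.2288]
eef_rot: [3.138, 0.139, 0.001]
wrist_force: [-0.4, -0.6, -0.1]
gripper_width: 0.0458
t 9.275 p [ 0.6164 -0.1548  0.2288] F [-0.4 -0.6 -0.1] w 0.0458 q [-0.33  0.28  1.03 -0.    1.83 -0.42]
shift now-frame [0.038 0.02  1.921] target-frame [0.039 0.021 1.921] turn [ 0.007 -0.003  0.011]
head 874 [ 0.6185 -0.1539  0.2124] [ 0.6056 -0.1674  0.2081] [ 0.6318 -0.1413  0.2143]
655 [ 0.9913  0.1316  0.4897 -0.2538]
```

View pics/wrist6.png

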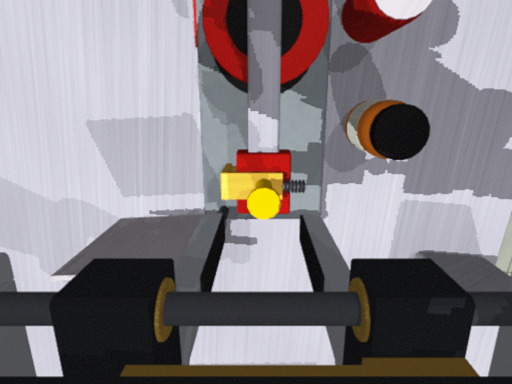

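View pics/scene6.png

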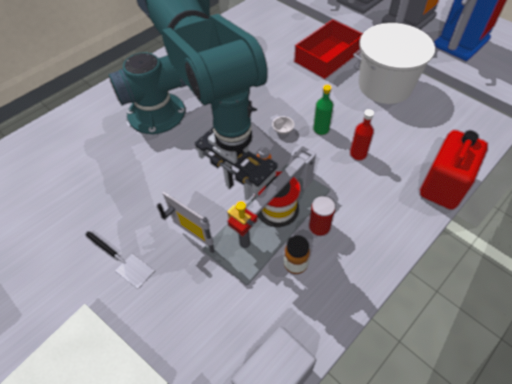

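The wrist view has the knob head at (263,203) between the fingers, and the door is still open in the scene view. Descending to grip.

```bash
python3 -m jog '[[[0.04,0.01,0.4,0,0,0],[0,0,0.5,0,0,0],[0,0,0.4,0,0,0],[0,0,0.4,0,0,0],[0,0,0.22,0,0,0],[0,0,0,0,0,0]]]'
python3 -m jog '[[[0,0,0,0,0,0],[0,0,0,0,0,0],[0,0,0,0,0,0],[0,0,0,0,0,0]]]' 0 45
python3 -c "
from h import *
to([.618,-.1555,.152],np.radians(5))
snap('wrist','wrist7')
snap('side','side7')
a=cv2.imread('pics/wrist7.png')[130:290,170:370]; cv2.imwrite('pics/w7c.png',cv2.resize(a,None,fx=4,fy=3.7,interpolation=cv2.INTER_CUBIC))
a=cv2.imread('pics/side7.png')[120:240,220:340]; cv2.imwrite('pics/s7c.png',cv2.resize(a,None,fx=5,fy=5,interpolation=cv2.INTER_CUBIC))"
```

```text
t: 10.12
ee_pos: [0.6177, -0.1546, 0.1503]
eef_rot: [-3.138, -0.139, 0.002]
wrist_force: [-0.0, 0.4, 0.6]
gripper_width: 0.046
t: 10.62
ee_pos: [0.6179, -0.1549, 0.1523]
eef_rot: [3.138, 0.139, 0.0]
wrist_force: [-3.1, -1.2, 4.0]
gripper_width: 0.0255
t 10.625 p [ 0.6179 -0.1549  0.1523] F [-3.1 -1.2  4. ] w 0.0255 q [-0.33  0.29  1.18 -0.    1.68 -0.42]
shift now-frame [0.001 0.015 0.006] target-frame [0.001 0.015 0.006] turn [ 0.006 -0.001  0.01 ]
```

View pics/w7c.png

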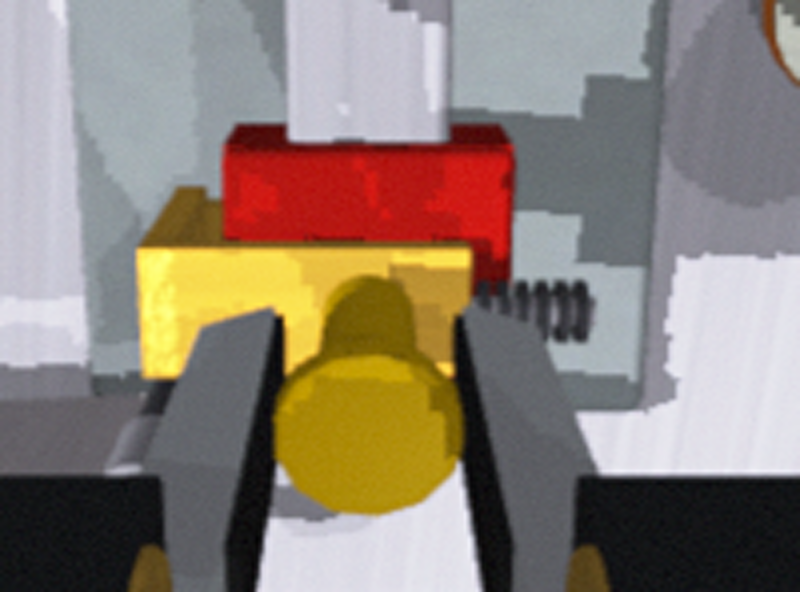

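View pics/s7c.png

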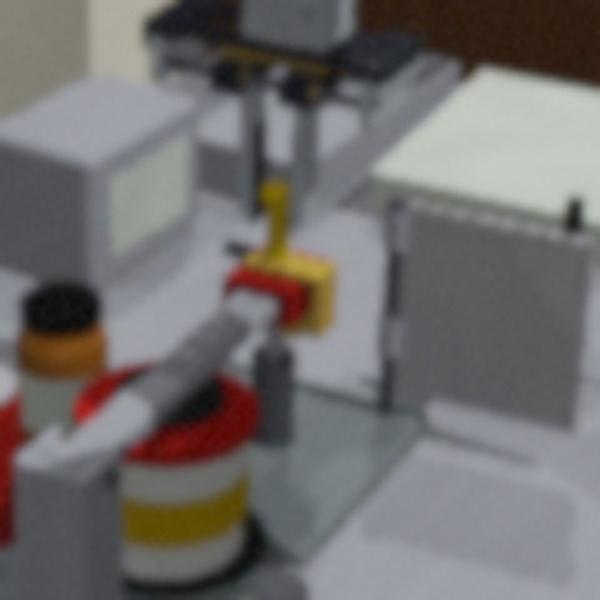

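The head is gripped at 25.5 mm. Now I pull the latch 16 mm along tool −x.

```bash
python3 -m jog '[[[-0.1,0,0,0,0,0],[-0.1,0,0,0,0,0],[-0.1,0,0,0,0,0],[-0.1,0,0,0,0,0],[0,0,0,0,0,0],[0,0,0,0,0,0]]]'
python3 -c "
from h import *
to([.618,-.1549,.152],np.radians(5))
snap('wrist','wrist8')
a=cv2.imread('pics/wrist8.png')[130:290,170:370]; cv2.imwrite('pics/w8c.png',cv2.resize(a,None,fx=4,fy=3.7,interpolation=cv2.INTER_CUBIC))"
```

```text
t: 11.48
ee_pos: [0.6065, -0.1559, 0.1523]
eef_rot: [3.137, 0.141, 0.016]
wrist_force: [8.5, -0.2, 0.6]
gripper_width: 0.0255
t 11.475 p [ 0.6065 -0.1559  0.1523] F [ 8.5 -0.2  0.6] w 0.0255 q [-0.34  0.25  1.22  0.    1.66 -0.43]
shift now-frame [0.288 0.001 0.01 ] target-frame [0.288 0.    0.007] turn [ 0.012 -0.086  0.021]
```

View pics/w8c.png

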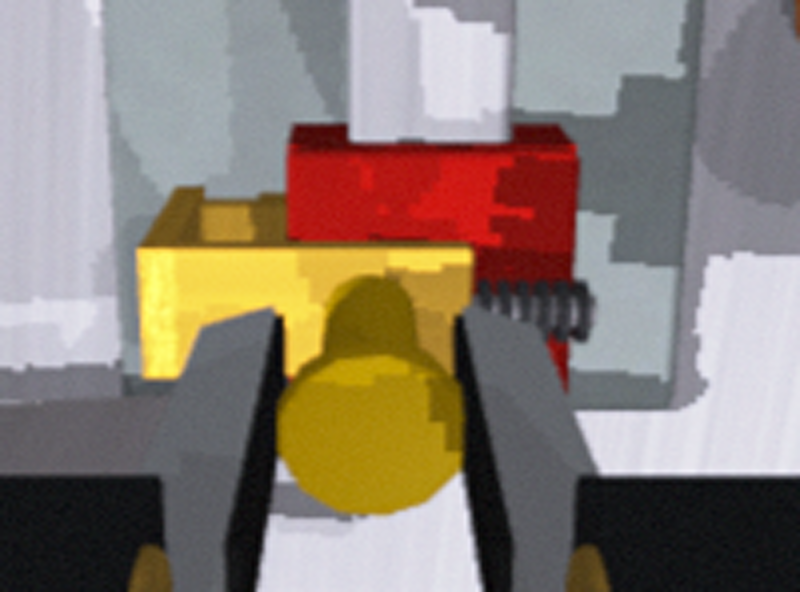

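The pull is about 11.5 mm, since the arm gives under the spring. I'll add a bit more margin.

```bash
python3 -m jog '[[[-0.07,0,0,0,0,0],[-0.07,0,0,0,0,0],[0,0,0,0,0,0],[0,0,0,0,0,0]]]'
python3 -c "
from h import *
o=ctrl.observe(); r=R.from_rotvec(o['eef_rot']).as_matrix()
to([.618,-.1549,.152],np.radians(5))
print('grasp',o['ee_pos']-.056*r[:,2])"
```

```text
t: 12.02
ee_pos: [0.6017, -0.1563, 0.1523]
eef_rot: [3.137, 0.141, 0.019]
wrist_force: [11.2, 0.7, 0.3]
gripper_width: 0.0257
t 12.025 p [ 0.6017 -0.1563  0.1523] F [11.2  0.7  0.3] w 0.0257 q [-0.35  0.24  1.23  0.    1.66 -0.44]
shift now-frame [0.408 0.001 0.012] target-frame [ 0.409 -0.     0.007] turn [ 0.013 -0.099  0.022]
grasp [ 0.60105031 -0.15630636  0.20829229]
```

The pull is about 16.5 mm (clear above 9, stop at 20). Now a small test lift in an arc about the bar hinge, watching the force.

```bash
python3 -m jog '[[[0,-0.014,-0.202,-0.25,0,0],[0,-0.014,-0.202,-0.25,0,0],[0,0,0,0,0,0]]]'
python3 -c "
from h import *
o=ctrl.observe(); r=R.from_rotvec(o['eef_rot']).as_matrix()
print('grasp',o['ee_pos']-.056*r[:,2], o['wrist_force'],o['wrist_torque'],o['joint_pos'])
snap('scene','scene9');snap('side','side9')
a=cv2.imread('pics/scene9.png')[140:290,190:340]; cv2.imwrite('pics/sc9c.png',cv2.resize(a,None,fx=4,fy=4,interpolation=cv2.INTER_CUBIC))
a=cv2.imread('pics/side9.png')[120:240,220:340]; cv2.imwrite('pics/s9c.png',cv2.resize(a,None,fx=5,fy=5,interpolation=cv2.INTER_CUBIC))"
```

```text
t: 12.4
ee_pos: [0.6016, -0.155, 0.168]
eef_rot: [3.076, 0.14, 0.022]
wrist_force: [11.5, -1.1, -3.3]
gripper_width: 0.0253
grasp [ 0.60063061 -0.15156988  0.22387498] [11.46677918 -1.11791764 -3.25534655] [-0.16553887 -2.02890654  0.09871379] [-0.31032988  0.22090365  1.22615641 -0.05343071  1.65961105 -0.40668958]
```

View pics/s9c.png

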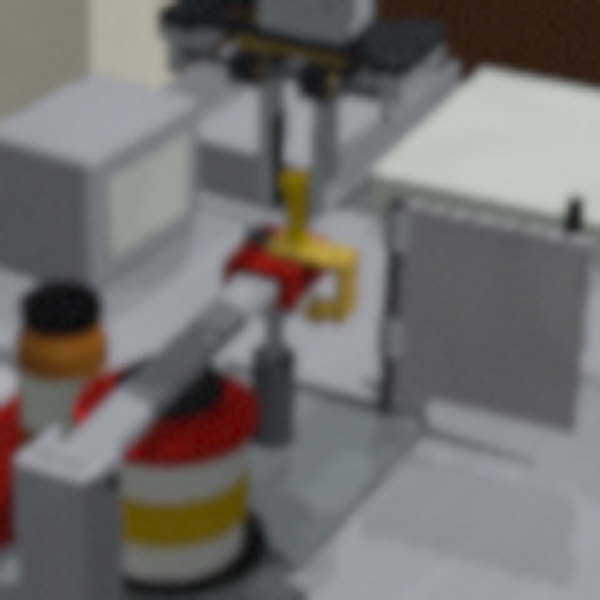

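View pics/sc9c.png

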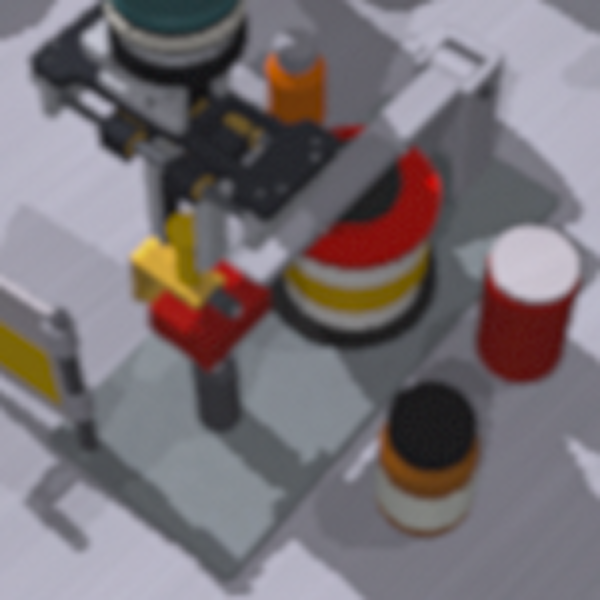

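Side crop: the latch tooth is clear of the post, the coupler is rising, and only about 3 N acts downwards. The latch is free, so I continue lifting.

```bash
python3 -m jog '[[[0,-0.035,-0.404,-0.5,0,0],[0,-0.035,-0.404,-0.5,0,0],[0,-0.035,-0.404,-0.5,0,0],[0,0,0,0,0,0]]]'
python3 -m jog '[[[0,-0.035,-0.404,-0.5,0,0],[0,-0.035,-0.404,-0.5,0,0],[0,-0.035,-0.404,-0.5,0,0],[0,0,0,0,0,0],[0,0,0,0,0,0]]]'
python3 -c "
from h import *
np.set_printoptions(precision=4,suppress=True)
o=ctrl.observe(); r=R.from_rotvec(o['eef_rot']).as_matrix()
g=o['ee_pos']-.056*r[:,2]
print('grasp',g, o['wrist_force'],o['wrist_torque'],o['joint_pos'])
h=np.array([.618-.27*.087,-.1549+.27*.996]); dy=(g[:2]-h)@np.array([-.087,.996]); dz=g[2]-.137
print('angle',np.arctan2(dz,-dy)-np.arctan2(.071,.27), np.hypot(dy,dz),np.hypot(.27,.071))
snap('scene','scene10');snap('side','side10')
a=cv2.imread('pics/scene10.png')[140:290,190:340]; cv2.imwrite('pics/sc10c.png',cv2.resize(a,None,fx=4,fy=4,interpolation=cv2.INTER_CUBIC))
a=cv2.imread('pics/side10.png')[100:240,210:350]; cv2.imwrite('pics/s10c.png',cv2.resize(a,None,fx=4,fy=4,interpolation=cv2.INTER_CUBIC))"
```

```text
t: 13.0
ee_pos: [0.6009, -0.1445, 0.2166]
eef_rot: [2.896, 0.134, 0.034]
wrist_force: [11.2, -2.0, -2.5]
gripper_width: 0.0257
t: 13.62
ee_pos: [0.5989, -0.127, 0.2601]
eef_rot: [2.717, 0.125, 0.04]
wrist_force: [11.9, -2.6, -1.2]
gripper_width: 0.0254
grasp [ 0.5962 -0.1042  0.3112] [11.8638 -2.6367 -1.1858] [-0.1526 -1.8417  0.7764] [-0.0462  0.1548  1.1873 -0.421   1.7143 -0.2171]
angle 0.41798815194103883 0.2786640281747752 0.2791791539495741
```

View pics/s10c.png

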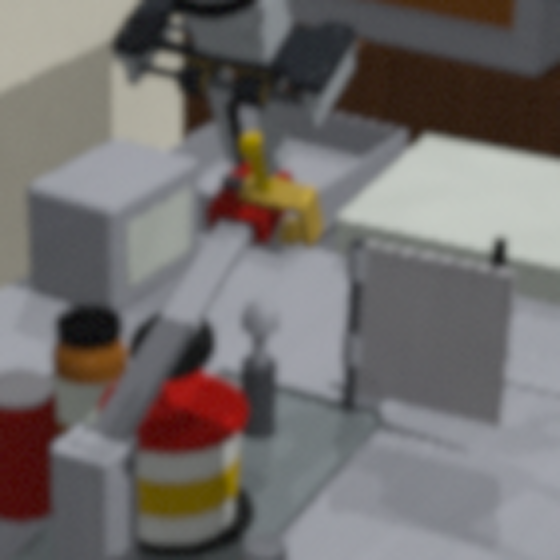

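View pics/sc10c.png

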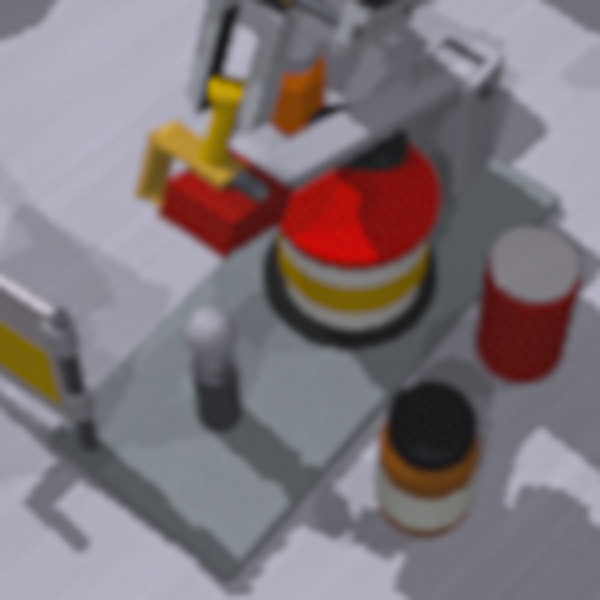

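The ball is exposed, the bar is up and the door is still open. One last check: bar slope from depth, and steadiness over half a second.

```bash
python3 -m jog '[[[0,0,0,0,0,0],[0,0,0,0,0,0],[0,0,0,0,0,0],[0,0,0,0,0,0]]]'
python3 -c "
from h import *
np.set_printoptions(precision=4,suppress=True)
o=ctrl.observe(); print(o['ee_pos'],np.abs(o['qvel']).max(),o['wrist_force'])
snap('side','side11'); snap('scene','scene11')
P='side11'; w=cloud(P)
for a,b in [((255,159),(240,196)),((262,160),(245,190))]: pass
ps=[pt(P,round(210+u/4),round(100+v/4)) for u,v in [(222,248),(205,275),(185,305),(160,340),(130,385)]]
ps=np.array(ps); print(ps); s=(ps[:,1]*.996-ps[:,0]*.087); print('slope angle',np.arctan(-np.polyfit(s,ps[:,2],1)[0]))
w=cloud('scene11');x,y,z=[w[...,i] for i in range(3)]
m=(z>.06)&(z<.18)&(x>.44)&(x<.56)&(abs(y+.24)<.03); l=cv2.fitLine(np.c_[x[m],y[m]].astype(np.float32),cv2.DIST_HUBER,0,.01,.01).ravel(); print('door deg',np.degrees(np.arctan2(l[1],l[0]))+180-95)
print('jar,can', pt('scene11',298,244),pt('scene11',324,206))
"
```

```text
t: 14.22
ee_pos: [0.5987, -0.1273, 0.2597]
eef_rot: [2.718, 0.124, 0.039]
wrist_force: [11.6, -3.0, -1.6]
gripper_width: 0.0258
[ 0.5987 -0.1273  0.2597] 0.0009367642492801311 [11.575  -3.0119 -1.5831]
[[ 0.6018 -0.0757  0.2308]
 [ 0.6017 -0.0465  0.2178]
 [ 0.6032 -0.0203  0.2035]
 [ 0.6004  0.0172  0.1888]
 [ 0.5984  0.0633  0.1718]]
slope angle 0.403346753791703
door deg 92.63222
jar,can [ 0.7614 -0.0995  0.1095] [0.7376 0.0345 0.1128]
```

```bash
python3 -c "
from rig import ctrl
ctrl.job_done()"
```

```text
the job is handed in; nothing more can be done
```

The job is handed in at about 14 s. The guard door is open, the latch was pulled clear before any lifting, and the gripper is still holding the bar up.

- **Door:** my first grip on the handle only caught the top of the stem, because the fingers really end about 37 mm short of the reported TCP. That grip had already swung the door about 29°. I regripped lower and opened it the rest of the way; the last picture puts it at 93°.
- **Latch:** I gripped the knob by its head, because the straight fingers cannot close on the stem below it. I pulled it about 16.5 mm towards the doorway; it needs 9 mm to clear, and its stop is at 20 mm.
- **Lift:** only about 3 N acted downwards as the bar began to rise, so the latch was not caught. The arm position puts the bar at 0.418 rad (about 110 mm at the coupler). The bar's slope in the depth picture gave 0.403 rad (about 106 mm), so the two checks differ slightly.
- **Steadiness and surroundings:** before hand-in the arm was still, with a grip opening of 25.8 mm and a wrist force of about 12 N. The jar and can measured unmoved. The tub and shaker looked in place in the pictures, but I did not re-measure them or the other bystanders.

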